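# Clamp a book in the desk book press

### The arm

A 6-joint arm with a two-finger parallel gripper is mounted at the origin on the work surface. World frame = base frame: x ahead of the robot, y to its left, z up, the work surface at z = 0. Lengths are in m, angles in rad, forces in N, time in s.
With the tool pointing down it reaches from about 0.3 to 0.775 m from the base axis. Payload 14.6 kg.
Tool frame: the origin (TCP) lies at the very end of the fingers, on their centre line; the grasp point (between the pads) lies r.grip_point_offset behind it (r.grip_point_offset is the distance from the TCP to the grasp point, in m); z points along the fingers, y is the line along which they close (so a half turn about z gives the same grasp; the last joint's range is limited). The gripper opens to 85 mm and grips with 20 to 120 N. Pads are 22 mm wide; open, the fingers measure 114 mm over their backs; the gripper's body (76 mm by 85 mm) begins 54 mm behind the grasp point. The pads swing forward as they close: fully open they stand 13 mm farther back than shut.
Start: joints at [1.066, 0.3, 1.521, -0, 1.321, -0.067], TCP at [0.233, 0.498, 0.194] pointing down, gripper open.
Joint ranges: [-3.03, 3.03], [-0.79, 2.21], [0.23, 2.52], [-1.04, 4.18], [0, 3.07], [-2.55, 2.55]. Speed limits (rad/s): [2.22, 2.22, 2.57, 3.14, 3.14, 3.14].

### API

Orientations are given as a unit quaternion [w, x, y, z].
In Python, from cell import r gives the robot as it stands. Calls block until the motion is done:
- r.movep(position, orientation): joint-space move of the TCP to a pose.
- r.move_straight(position, rot=None, max_speed=0.15, contact_N=None): straight line of the TCP; rot=None keeps the orientation; max_speed is the mean speed in m/s. With contact_N (N) it stops when the force on the tool has changed by that much, and returns True; else False.
- r.movej(angles): joint-space move.
- r.ungrasp() and r.gripper_close(): open the fingers fully, or close them until they stop; the grip force is fixed at half the most.
- r.hold(seconds).
- r.solve_ik(position, orientation): joint angles nearest the present ones, or None.
- r.snapshot(name): name is "scene" or "top" or "wrist"; returns a dict with "color" (480x640x3 uint8, red, green, blue), "intrinsics" (3x3 intrinsics, pixels), "view" (4x4, takes a point from world to camera coordinates); the wrist camera has in their place "tool_from_camera" (4x4, takes a point from camera to tool coordinates, whose origin is the TCP and whose axes are the flange's). Camera axes: x right, y down, z forward; pixel columns grow to the right and rows downward; lengths in m; the calibration is good to about 2 mm. A picture is of the moment at which its call begins: read the wrist's pose just before it. There is no depth.
A pose or a line that the arm cannot do raises r.MotionError and nothing moves.
- r.hand_in(): hands the job in; it is judged then, once.
Readings, each from a call of its own:
- r.get_clock(): time.
- r.get_q(): joint angles.
- r.get_joint_vel(): joint speeds.
- r.get_joint_efforts(): joint torques, N m.
- r.get_tool_pos(): TCP position.
- r.get_eef_rot(): TCP orientation.
- r.get_ft_force(): force on the tool from outside, world axes, zero at the start.
- r.get_ft_torque(): the same for the moment, N m.
- r.get_width(): finger opening in m.
- r.get_gripper_force(): force on a finger pad.
Only numpy, scipy, OpenCV 4.12 (cv2) and the standard library are available. Lean on these libraries where they do the work, as an engineer would, in place of code of your own. Each camera call takes 0.05 s, during which the arm holds its last target. There are 200 camera calls.

### The job

The book is to have its spine mended. Lift it and stand it, still spine up, on the bed of the book press between the wooden fence and the wooden jaw; then, holding the handle lightly, turn the crank clockwise (seen from above) until the follower rests in the cam's flat dwell, so that the press stays fully clamped on the book by itself, and let go. Leave the glue, pot and brush where they are.

Things in the scene. Friction and masses are not known exactly. Their poses are not given: they have to be found in the camera images.
- press: Low grey book press fixed to the desk, bed 170 x 234 mm, 12 mm thick. Origin on the desk; x along the jaws, y from the fence (-y) to the cam shaft (x = 0, y = +98 mm), z up. A steel plate cam lies flat under the crank; its roller follower, on the fence side, pushes the jaw towards the fence (-y) through stiff springs.
- gap (a point): Middle of the open gap, on the bed's top (12 mm above the desk), axes as the press. The wooden fence's face is 19 mm to -y of it, the open jaw's face 19 mm to +y (gap 38 mm wide). Fence and jaw are about 135 mm long in x, centred here, their tops 62 mm above the desk.
- jaw: Moving wooden jaw, 130 x 18 x 48 mm. Origin in the middle of its clamping face; axes as the press. The cam moves it to -y, 17 mm at most; once it meets the book it stays there while the cam goes on loading the springs (18 N at first touch, then 3 N per mm of cam lift, about 34 N fully clamped), so its place does not show when the dwell is reached.
- crank_pivot (a point): Point on the vertical axis of crank and cam, 110 mm above the desk. Clockwise from the start come: an idle part; 1.5 rad of cam rise (17 mm, steepest half-way); the dwell, 0.40 rad of constant radius; a falling flank on which the jaw opens again. The cam's keying on the shaft varies: the dwell begins 1.5 to 3.3 rad from the start.
- crank: Dark steel crank arm, 60 mm from shaft to handle axis, top 80 mm above the desk. Origin on the shaft axis; its own -x points along the arm, at the start roughly to the press's -x. With the book in, the handle resists with up to 7 to 9 N on the rise, an even 2 to 3 N of drag in the dwell, and runs ahead on the fall. Let go on the rise or fall it is driven away; in the dwell it stays.
- crank_handle (a point): Centre of the crank's upright black handle: a round sleeve 18 mm in diameter, 52 mm tall, 82 to 134 mm above the desk, spinning freely on its pin. The point is on its axis, 110 mm above the desk.
- book_center (a point): Centre of the book: a dark green hardback 150 mm long (own x), 28 mm thick (own y), 105 mm high (own z up), about 0.3 kg, standing upright with its spine up. Take it across its thickness near the top, well above the 62 mm high jaws.
- glue_center (a point): Middle of a white glue bottle, 48 mm in diameter, 120 mm tall; leave alone.
- pot: Small terracotta bowl, 72 mm across, 50 mm tall; origin under its centre; leave alone.
- brush_grip (a point): Brush lying on the desk, 170 mm long; point on its handle; leave alone.
Things that resemble listed ones, but are neither listed nor needed, are in the scene too. What is shaped like the part that bears book_center but yellow is not meant.

How it is judged:
On the way:
1. the book stands upright on the bed between fence and jaw (x of book_center in the frame of press between -0.035 and 0.035 m and y of book_center in the frame of press between -0.03 and -0.008 m and z of book_center in the frame of press below 0.069 m and angle between book_center's own z axis and vertical below 0.12 rad), for 0.2 s.
At the end, for the whole second after the job is handed in: The jaw presses the book against the fence with more than 27 N (only the dwell keeps that, about 34 N); the book stands on the bed, upright within 0.1 rad and centred along the jaws within 40 mm; crank and jaw are at rest (contact force between jaw and book above 27 N and x of book_center in the frame of press between -0.04 and 0.04 m and y of book_center in the frame of press between -0.03 and -0.02 m and z of book_center in the frame of press below 0.069 m and angle between book_center's own z axis and vertical below 0.1 rad and angular speed of crank below 0.05 rad/s and linear speed of jaw below 0.01 m/s); the robot touches nothing.
It fails at once if the crank is gripped or forced hard (finger contact forces on it, added up, over 160 N) (contact force between the fingers and crank above 160 N).
It fails at once if the book falls over (angle between book_center's own z axis and vertical above 0.7 rad).
It fails at once if the glue bottle is disturbed (distance of glue_center from where it was at the start of the episode above 0.02 m).
It fails at once if the pot is disturbed (distance of pot from where it was at the start of the episode above 0.02 m).
It fails at once if the brush is disturbed (distance of brush_grip from where it was at the start of the episode above 0.02 m).
It also fails if it takes over 67 s, if anything falls off the work surface, if the arm or the gripper's body presses on something with over 40 N, if the wrist force passes 120 N, or if a joint passes its speed limit or range.

## Working session

There is one attempt and no reset: what is moved stays moved. The work goes in short steps, each a Python script; the robot and the scene stay as the last script left them, time stands still between calls to the robot, and variables do not carry over. Pictures are saved under pics/ and viewed, at most 10 in all, crops included, and the job is handed in when it is done.

```bash
ls; mkdir -p pics; python3 - <<'E'
from cell import r
import cv2,numpy as np,pickle
d={}
for n in("scene","top"):
    s=r.snapshot(n);d[n]=s
    cv2.imwrite(f"pics/{n}0.png",s["color"][:,:,::-1]);print(n,np.round(s["intrinsics"],1).tolist(),np.round(s["view"],3).tolist())
pickle.dump(d,open("s0.pkl","wb"))
print(r.grip_point_offset,r.get_eef_rot(),r.get_tool_pos())
E
```

```text
pics
scene [[441.9, 0.0, 317.7], [0.0, 441.9, 234.7], [0.0, 0.0, 1.0]] [[-0.726, 0.688, 0.019, 0.416], [0.478, 0.524, -0.705, -0.166], [-0.495, -0.503, -0.709, 1.242], [0.0, 0.0, 0.0, 1.0]]
top [[547.9, 0.0, 316.4], [0.0, 547.9, 235.4], [0.0, 0.0, 1.0]] [[0.026, -1.0, -0.011, -0.07], [-0.991, -0.024, -0.131, 0.576], [0.131, 0.015, -0.991, 1.245], [0.0, 0.0, 0.0, 1.0]]
0.0187 [-1.61565708e-04  2.17157725e-01  9.76136381e-01 -5.11135773e-04] [0.23305048 0.49790171 0.1930742 ]
```

View pics/top0.png

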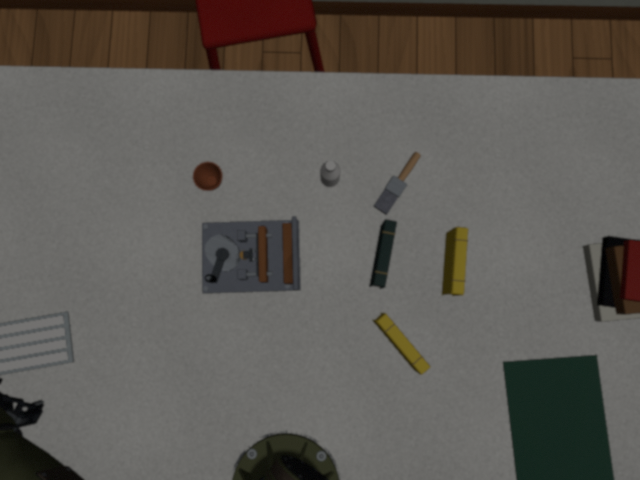

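View pics/scene0.png

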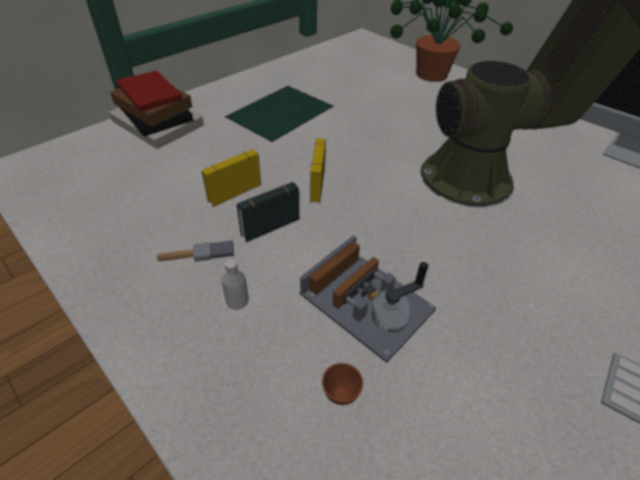

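Candidates for the book in the top view: dark green upright at (384,254), yellow at (456,261) and yellow at (403,343). The dark green one fits, since yellow is excluded. The press is at (250,256), with its crank handle near (210,277), the pot at (207,176), the glue at (330,173) and the brush at (400,185). I'll confirm with an enlarged crop.

```bash
python3 - <<'E'
import cv2
a=cv2.imread("pics/top0.png")
c=cv2.convertScaleAbs(a[205:305,195:315],alpha=1.7);d=cv2.convertScaleAbs(a[205:305,355:415],alpha=2.5)
cv2.imwrite("pics/crop1.png",cv2.resize(cv2.hconcat([c,d]),None,fx=4.4,fy=4.4,interpolation=cv2.INTER_CUBIC))
b=cv2.imread("pics/scene0.png")[175:365,230:440]
cv2.imwrite("pics/crop2.png",cv2.resize(cv2.convertScaleAbs(b,alpha=1.8),None,fx=3,fy=3,interpolation=cv2.INTER_CUBIC))
E
```

```text
(no output)
```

View pics/crop1.png

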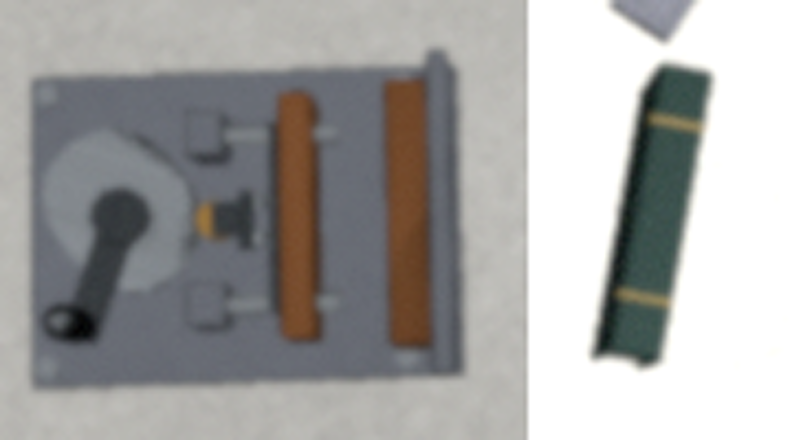

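View pics/crop2.png

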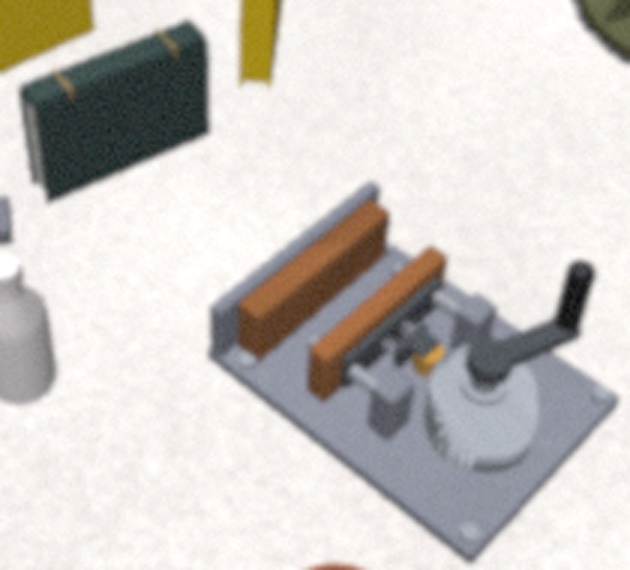

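The crop confirms one dark green book with gold bands and its spine up. In the top image its spine corners are at about (386,220), (397,221), (385,287) and (374,285). Crank hub is at about (222,254), the handle top (211,278). Next I'll compute poses.

```bash
cat >h.py <<'E'
import numpy as np,pickle,cv2
from scipy.spatial.transform import Rotation as R
d=pickle.load(open("s0.pkl","rb"))
def ray(n,uv,z):
    s=d[n];V=s["view"];c=np.linalg.inv(V)
    q=c[:3,:3]@np.linalg.solve(s["intrinsics"],[uv[0],uv[1],1]);o=c[:3,3]
    return o+q*(z-o[2])/q[2]
def c1(x,y):return (195+(x+.5)/4.4-.5,205+(y+.5)/4.4-.5)
def c1b(x,y):return c1(x+528*0+ (160-120)*4.4,y)   # right panel: u=355+(x-528)/4.4
def c2(x,y):return (230+(x+.5)/3-.5,175+(y+.5)/3-.5)
E
python3 - <<'E'
from h import *
p=lambda t,a:print(t,np.round(a,4))
for n,x,y,z in[("bedTL",33,77,.012),("bedBL",33,388,.012),("bedBR",463,373,.012),("hub",120,216,.082),("handletop",68,322,.134),
 ("fenceT",386,82,.062),("fenceB",391,345,.062),("jawT",316,95,.062),("jawB",321,340,.062),("jawbackT",280,95,.062)]:p(n,ray("top",c1(x,y),z))
for n,x,y,z in[("bTL",665,66,.105),("bTR",712,73,.105),("bBR",658,362,.105),("bBL",612,355,.105)]:p(n,ray("top",c1b(x,y),z))
for n,x,y,z in[("S bookcorner L",22,92,.105),("S R",205,32,.105),("S front-bottom",50,198,0),("S bottomR",208,132,0),("bed near",470,560,.012),("bed left",212,355,.012),("bed right",617,402,.012),
 ("hub",490,360,.082),("handletop",581,268,.134),("fenceface L",258,318,.062),("fence face R",388,215,.062),("jaw L face",312,355,.062),("jaw R",432,252,.062)]:p(n,ray("scene",c2(x,y),z))
E
```

```text
bedTL [0.6062 0.2201 0.012 ]
bedBL [0.4374 0.211  0.012 ]
bedBR [ 0.4514 -0.0196  0.012 ]
hub [0.5246 0.1556 0.082 ]
handletop [0.4672 0.1688 0.134 ]
fenceT [0.6004 0.0232 0.062 ]
fenceB [0.4632 0.0159 0.062 ]
jawT [0.5927 0.0597 0.062 ]
jawB [0.4648 0.0522 0.062 ]
jawbackT [0.5922 0.0786 0.062 ]
bTL [ 0.6076 -0.2098  0.105 ]
bTR [ 0.6046 -0.2336  0.105 ]
bBR [ 0.4585 -0.2078  0.105 ]
bBL [ 0.4614 -0.1849  0.105 ]
S bookcorner L [ 0.6112 -0.223   0.105 ]
S R [ 0.4646 -0.185   0.105 ]
S front-bottom [ 0.6077 -0.2102  0.    ]
S bottomR [ 0.4647 -0.1832  0.    ]
bed near [0.6111 0.2238 0.012 ]
bed left [ 0.6228 -0.0015  0.012 ]
bed right [0.4464 0.2152 0.012 ]
hub [0.5311 0.1609 0.082 ]
handletop [0.4697 0.1739 0.134 ]
fenceface L [0.6048 0.025  0.062 ]
fence face R [0.4707 0.0193 0.062 ]
jaw L face [0.6    0.0714 0.062 ]
jaw R [0.4742 0.0646 0.062 ]
```

```bash
cat >>h.py <<'E'
def quat(psi):  # tool down, tool y axis at world angle psi
    f=(psi+np.pi/2)/2; return [0,np.cos(f),np.sin(f),0]
def wshot(r,name):
    p=r.get_tool_pos();q=r.get_eef_rot();s=r.snapshot("wrist")
    T=np.eye(4);T[:3,:3]=R.from_quat(np.roll(q,-1)).as_matrix();T[:3,3]=p
    s["view"]=np.linalg.inv(T@s["tool_from_camera"]);pickle.dump(s,open(name+".pkl","wb"))
    cv2.imwrite(f"pics/{name}.png",cv2.convertScaleAbs(s["color"][:,:,::-1],alpha=1.5))
    return s
E
python3 - <<'E'
from h import *
from cell import r
r.movep([.50,.09,.33],quat(1.57+.053));r.hold(.3);s=wshot(r,"w1")
c=np.linalg.inv(s["view"]);print(c.round(3),s["tool_from_camera"].round(3))
r.movep([.50,-.208,.33],quat(1.57-.163));r.hold(.3);wshot(r,"w2")
print(r.get_clock(),r.get_q())
E
```

```text
[[-0.053  0.956  0.288  0.427]
 [ 0.999  0.05   0.016  0.085]
 [ 0.     0.289 -0.957  0.512]
 [ 0.     0.     0.     1.   ]] [[-0.    -0.957 -0.289  0.073]
 [ 1.    -0.     0.    -0.001]
 [-0.    -0.289  0.957 -0.182]
 [ 0.     0.     0.     1.   ]]
3.7833 [-4.60926551e-01  2.17314315e-01  1.31329300e+00  2.35258364e-05
  1.61094344e+00 -1.86878943e+00]
```

View pics/w1.png

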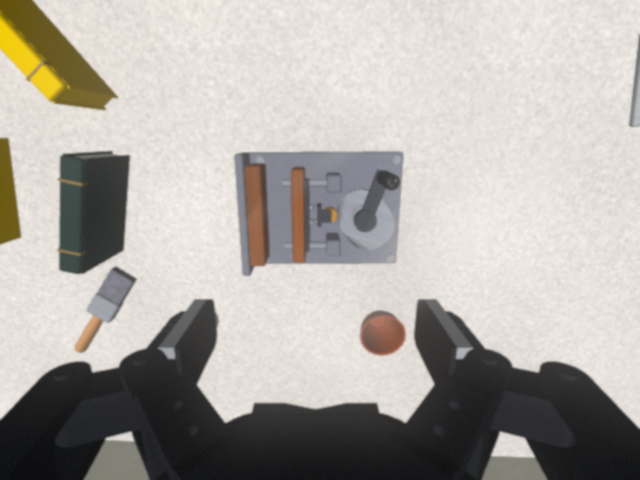

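View pics/w2.png

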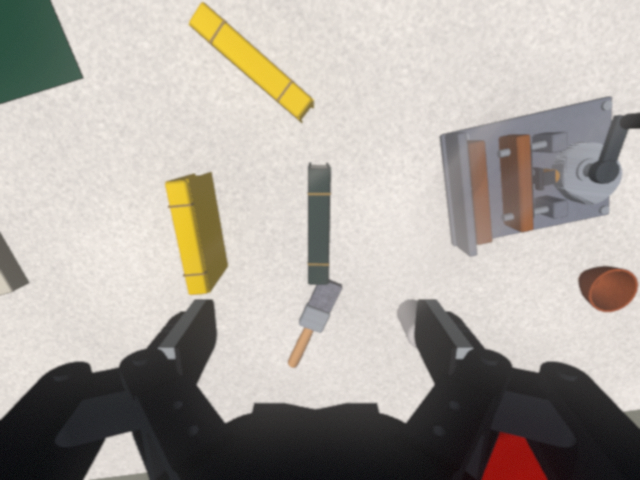

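The w1 picture shows the press, with the fence at about x=256, the jaw at 298, the hub at (365,219) and the handle top at (389,181). In w2 the book spine is the quad (308–330, 166–283) and stands vertical in the picture, so the book yaw is right. I'll enlarge the press.

```bash
python3 - <<'E'
import cv2
a=cv2.imread("pics/w1.png")[140:285,230:415]
cv2.imwrite("pics/crop3.png",cv2.resize(a,None,fx=4,fy=4,interpolation=cv2.INTER_CUBIC))
E
```

```text
(no output)
```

View pics/crop3.png

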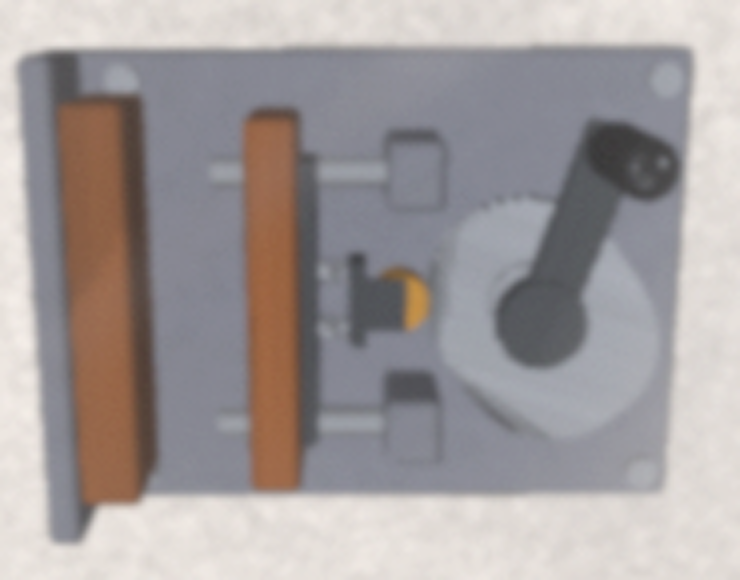

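The crop shows the fence-face top edge from (122,103) to (140,500), the jaw-face edge from (246,120) to (253,488), the hub at (540,322) and the handle top at (655,163).

```bash
python3 - <<'E'
from h import *
for n in("w1","w2"):d[n]=pickle.load(open(n+".pkl","rb"))
k=lambda x,y:(230+(x+.5)/4-.5,140+(y+.5)/4-.5)
for n,x,y,z in[("fA",122,103,.062),("fB",140,500,.062),("jA",246,120,.062),("jB",253,488,.062),("hub",540,322,.080),("han",655,163,.134),("bedTR",690,50,.012),("bedBR",660,491,.012)]:print(n,ray("w1",k(x,y),z).round(4))
print("book",[ray("w2",p,.105).round(4) for p in[(309,166),(330,166),(329,283),(308,283)]])
E
```

```text
fA [0.4641 0.0162 0.062 ]
fB [0.6013 0.0234 0.062 ]
jA [0.4674 0.0565 0.062 ]
jB [0.5947 0.0631 0.062 ]
hub [0.5255 0.1555 0.08  ]
han [0.4666 0.1742 0.134 ]
bedTR [0.4391 0.2105 0.012 ]
bedBR [0.6063 0.22   0.012 ]
book [array([ 0.4575, -0.2084,  0.105 ]), array([ 0.4615, -0.1841,  0.105 ]), array([ 0.6087, -0.2077,  0.105 ]), array([ 0.6043, -0.2346,  0.105 ])]
```

```bash
cat >>h.py <<'E'
PY=.0525; ex=np.array([np.cos(PY),np.sin(PY),0]);ey=np.array([-np.sin(PY),np.cos(PY),0])
gap=np.array([.5317,.0388,.012]); hub=gap+.118*ey; org=gap+.02*ey
E
python3 - <<'E'
from h import *
from cell import r
b=np.array([.533,-.209,0]);q=quat(np.pi/2-.163)
r.ungrasp();r.movep(b+[0,0,.16],q)
print("hit",r.move_straight(b+[0,0,.070],max_speed=.1,contact_N=15))
r.gripper_close();r.hold(.2);print(r.get_width(),r.get_gripper_force(),r.get_tool_pos(),r.get_ft_force())
r.move_straight(b+[0,0,.21],max_speed=.12);r.hold(.2);print(r.get_width(),r.get_ft_force())
q2=quat(np.pi/2+PY)
r.move_straight([gap[0],gap[1],.21],rot=q2,max_speed=.15)
f=r.snapshot("top");cv2.imwrite("pics/t2.png",cv2.convertScaleAbs(f["color"][:,:,::-1],alpha=1.5))
r.move_straight([gap[0],gap[1],.150],max_speed=.1);r.hold(.3)
s=wshot(r,"w3")
print(r.get_clock(),r.get_tool_pos(),r.get_ft_force())
a=cv2.imread("pics/w3.png");b=cv2.imread("pics/t2.png")[180:320,170:330]
cv2.imwrite("pics/v3.png",cv2.vconcat([cv2.resize(a,(480,360)),cv2.resize(b,None,fx=1.7,fy=1.7,interpolation=cv2.INTER_CUBIC)[:, :].copy() if 0 else cv2.copyMakeBorder(cv2.resize(b,(274,240),interpolation=cv2.INTER_CUBIC),0,0,0,206,0)]))
E
```

```text
hit False
0.0003184951388596914 0.0 [ 0.53300314 -0.20901203  0.07000596] [-0.23320237 -0.60041937  0.06918551]
-5.4240066022127214e-05 [ 0.01641661  0.44454244 -0.4497673 ]
11.2083 [0.53180504 0.03879385 0.15028021] [-0.11806495  0.12783022 -1.22957269]
```

View pics/w3.png

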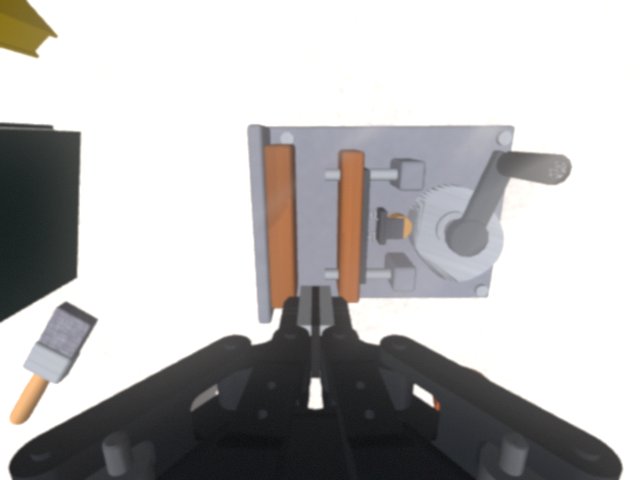

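The gripper closed on nothing: the w3 fingers are shut, and the book is still off to the left at (0–80,125–320). I'll look at the book's state in the scene view.

```bash
python3 - <<'E'
from h import *
from cell import r
s=r.snapshot("scene")["color"][:,:,::-1];t=r.snapshot("top")["color"][:,:,::-1]
t0=d["top"]["color"][:,:,::-1]
f=lambda a:cv2.convertScaleAbs(cv2.resize(a,(400,400),interpolation=cv2.INTER_CUBIC),alpha=1.8)
cv2.imwrite("pics/v4.png",cv2.hconcat([f(s[150:310,200:360]),f(t[190:310,320:440])]))
print(np.abs(t[200:310,360:410].astype(int)-t0[200:310,360:410]).mean(), np.abs(t[100:130,360:410].astype(int)-t0[100:130,360:410]).mean())
E
```

```text
8.460666666666667 9.69288888888889
```

View pics/v4.png

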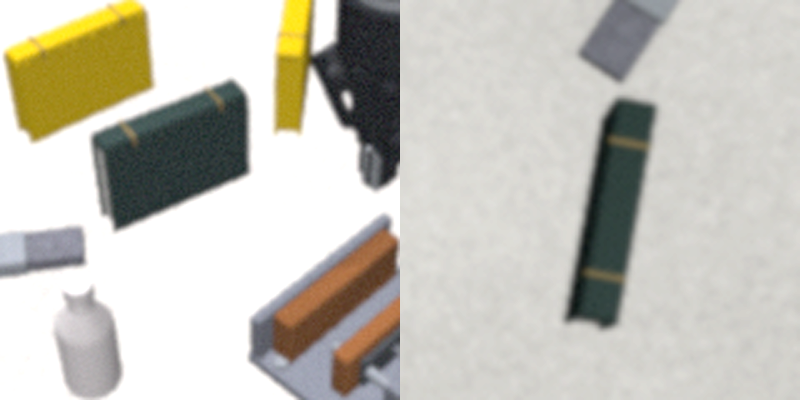

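The book is unmoved and still upright, so the fingers never touched it. I'll retry with diagnostics at each stage, and only go on if it is gripped.

```bash
cat >grab.py <<'E'
from h import *
from cell import r
im=[]
def sh():
    im.append(r.snapshot("wrist")["color"][:,:,::-1]);im.append(r.snapshot("scene")["color"][:,:,::-1])
def st(t):print(t,round(r.get_clock(),2),"w",round(r.get_width(),4),"gf",r.get_gripper_force(),"p",r.get_tool_pos().round(4),"f",np.round(r.get_ft_force(),2),flush=True)
b=np.array([.533,-.209,0]);q=quat(np.pi/2-.163)
r.move_straight([gap[0],gap[1],.21],max_speed=.2)
r.ungrasp();st("open");r.movep(b+[0,0,.19],q);st("above")
print("hit",r.move_straight(b+[0,0,.068],max_speed=.1,contact_N=15));r.hold(.2);st("down");sh()
r.gripper_close();st("closed");r.hold(.3);st("held");sh()
g=[cv2.resize(i,(400,300)) for i in im]
cv2.imwrite("pics/v5.png",cv2.convertScaleAbs(cv2.vconcat([cv2.hconcat(g[:2]),cv2.hconcat(g[2:])]),alpha=1.5))
E
python3 grab.py
```

```text
open 12.54 w 0.0856 gf 0.0 p [0.5317 0.0388 0.21  ] f [-0.54 -0.23 -0.74]
above 13.52 w 0.0856 gf 0.0 p [ 0.5333 -0.208   0.1902] f [-0.36 -0.14  0.57]
hit False
down 15.08 w 0.0854 gf 0.0 p [ 0.5332 -0.2091  0.0684] f [-0.2  -0.54  0.4 ]
closed 15.95 w 0.0 gf 0.0 p [ 0.533 -0.209  0.068] f [ 0.45 -0.03  0.49]
held 16.25 w 0.0001 gf 0.0 p [ 0.533 -0.209  0.068] f [1.13 0.26 0.2 ]
```

View pics/v5.png

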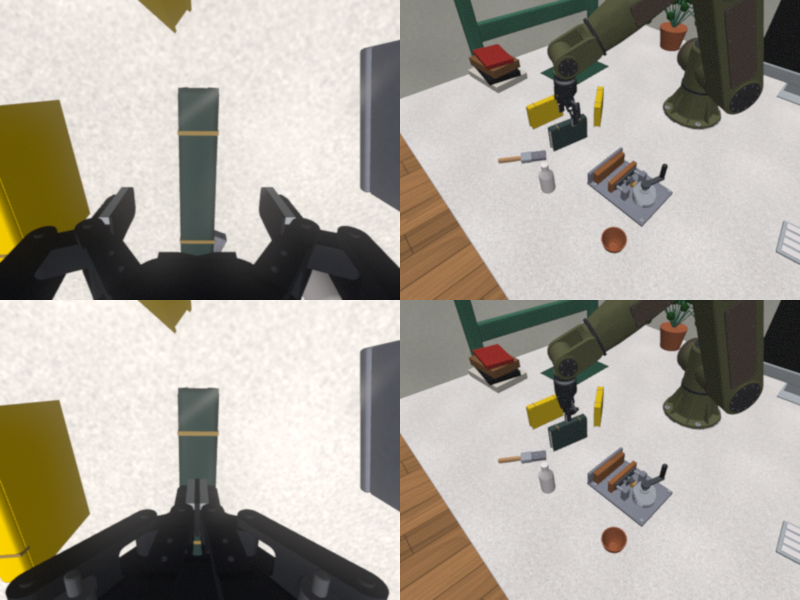

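The fingers close above the spine: in the lower-left panel the tips sit over the book at (197,490). Either the actual tip is higher than the TCP reading or the book is lower than thought, so I'll check the numbers.

```bash
python3 - <<'E'
from h import *
from cell import r
s=wshot(r,"w5");d["w5"]=s;print(s["intrinsics"].round(1).tolist(), r.get_q().round(3))
for z in(0,.03,.06,.105):
    print(z,[ray("w5",p,z)[:2].round(4).tolist() for p in[(286,141),(349,141),(287,214),(348,214)]])
# same band features in w2 : far band at v~194, end at v~166
d["w2"]=pickle.load(open("w2.pkl","rb"))
for z in(.03,.06,.105):print("w2",z,[ray("w2",p,z)[:2].round(4).tolist() for p in[(309,166),(330,166),(308.5,194),(330,194),(329,283)]])
# joint-FK-independent: gripper in scene: diff open/closed, gripper tip projection
for p in ([.533,-.209,.068],[.533,-.209,.105],[.533,-.209,.13]):
    V=d["scene"]["view"];c=V[:3,:3]@p+V[:3,3];print("scene px",p,(d["scene"]["intrinsics"]@c/c[2])[:2].round(1))
a=r.snapshot("scene")["color"][:,:,::-1];cv2.imwrite("pics/s5.png",a)
g=cv2.cvtColor(a,cv2.COLOR_BGR2GRAY)
print(g[165:235:2,256:284:2])
E
```

```text
[[339.4, 0.0, 315.1], [0.0, 339.4, 240.6], [0.0, 0.0, 1.0]] [-0.438  0.48   1.581  0.     1.08  -1.845]
0 [[0.4592, -0.2185], [0.4664, -0.1746], [0.511, -0.2276], [0.5184, -0.1824]]
0.03 [[0.4594, -0.2161], [0.4657, -0.1774], [0.5049, -0.224], [0.5115, -0.1843]]
0.06 [[0.4595, -0.2136], [0.465, -0.1803], [0.4989, -0.2205], [0.5045, -0.1862]]
0.105 [[0.4598, -0.2099], [0.464, -0.1845], [0.4898, -0.2152], [0.4941, -0.189]]
w2 0.03 [[0.463, -0.2106], [0.4677, -0.1818], [0.5014, -0.2179], [0.5063, -0.1877], [0.6421, -0.2098]]
w2 0.06 [[0.4608, -0.2098], [0.4653, -0.1827], [0.4968, -0.2165], [0.5015, -0.1882], [0.6288, -0.2089]]
w2 0.105 [[0.4575, -0.2084], [0.4615, -0.1841], [0.4899, -0.2145], [0.4941, -0.189], [0.6087, -0.2077]]
scene px [0.533, -0.209, 0.068] [269.5 205.3]
scene px [0.533, -0.209, 0.105] [268.6 193.1]
scene px [0.533, -0.209, 0.13] [267.9 184.5]
[[ 20  13  18  19  14  25  20  22  13  36  46  79 133 138]
 [ 25  21  20  19  19  16  16  10  15  41  48  82 132 139]
 [ 31  20  15  16  15  22  15  12  13  33  42  58 114 138]
 [ 48  20  21  19  17  19  19  25  13  31  42  49 
[... 1138 characters left out ...]
2  30  24  30  24  29  26  25  28  26  29  26  28]
 [ 26  29  28  26  32  28  28  24  25  30  28  23  30  28]
 [ 28  26  27  28  27  29  30  31  29  27  25  29  28  29]
 [ 27  24  29  28  30  26  30  26  31  28  32  28  24  29]
 [ 27  29  25  27  28  30  28  26  26  26  22  29  24  26]
 [ 29  28  25  25  29  28  30  27  31  29  24  29  23  28]
 [ 27  30  29  30  29  28  31  26  33  25  29  24  30  27]
 [ 25  29  29  25  26  25  31  25  28  28  29  27  28  41]
 [ 25  24  27  27  27  28  26  26  23  30  29  48  75 110]
 [ 26  26  19  28  30  27  27  28  32  56  89 118 137 141]
 [ 29  28  21  29  25  31  39  59  94 127 141 146 145 143]
 [ 27  26  27  30  41  71 108 124 140 146 145 143 144 142]]
```

The book top at z=0.105 and the camera pose both check out, but in the scene view the tips end at about z≥0.105 while the TCP reads 0.068. So the real fingers end well short of the reported TCP. I'll measure this by gently touching the spine with the closed fingers.

```bash
python3 - <<'E'
from h import *
from cell import r
hit=r.move_straight([.533,-.209,.035],max_speed=.02,contact_N=4);print(hit,r.get_tool_pos(),np.round(r.get_ft_force(),2))
r.move_straight([.533,-.209,.10],max_speed=.1);print(r.get_clock())
E
```

```text
True [ 0.53305979 -0.20904158  0.06738078] [-0.7  -0.19  4.72]
17.275
```

The tips meet the 0.105 m spine at a TCP reading of 0.0674, so the real fingers end about 38 mm short of the TCP. I'll apply that offset and grasp again with contact guarding.

```bash
cat >>h.py <<'E'
D=.0377  # real (shut) finger tip is D above the reported TCP
def st(r,t):print(t,round(r.get_clock(),2),"w",round(r.get_width(),4),"gf",np.round(r.get_gripper_force(),1),"p",r.get_tool_pos().round(4),"f",np.round(r.get_ft_force(),2),flush=True)
E
python3 - <<'E'
from h import *
from cell import r
b=np.array([.533,-.209,0])
r.ungrasp()
hit=r.move_straight(b+[0,0,.069-D],max_speed=.08,contact_N=6);st(r,f"down {hit}")
if hit: r.move_straight(r.get_tool_pos()+[0,0,.002]);st(r,"up2")
r.gripper_close();r.hold(.2);st(r,"closed")
if .02<r.get_width()<.036:
    z=r.get_tool_pos()[2]
    r.move_straight(b+[0,0,z+.03],max_speed=.08);r.hold(.2);st(r,"lift")
    cv2.imwrite("pics/s6.png",r.snapshot("scene")["color"][:,:,::-1])
    print("dz",z)
E
```

```text
down False 19.07 w 0.0855 gf 0.0 p [ 0.5333 -0.2091  0.0318] f [-0.78  0.42  0.24]
closed 19.83 w 0.0273 gf 60.0 p [ 0.5332 -0.209   0.0316] f [-0.8   0.82  5.17]
lift 20.56 w 0.0275 gf 59.3 p [ 0.5327 -0.2089  0.0611] f [ 0.07 -0.64 -3.55]
dz 0.031567791139353145
```

```bash
python3 - <<'E'
from h import *
from cell import r
b=np.array([.533,-.209,0]);z0=.0315
r.move_straight(b+[0,0,z0+.12],max_speed=.15)
g=gap.copy();g[2]=z0+.12
r.move_straight(g,rot=quat(np.pi/2+PY),max_speed=.15);r.hold(.3);st(r,"above")
g[2]=z0+.068;r.move_straight(g,max_speed=.08)
g[2]=z0+.020;h1=r.move_straight(g,max_speed=.05,contact_N=7);st(r,f"in {h1}")
if not h1:
    g[2]=z0+.006;h2=r.move_straight(g,max_speed=.02,contact_N=6);st(r,f"seat {h2}")
for n in("top","scene"):
    cv2.imwrite(f"pics/{n}7.png",r.snapshot(n)["color"][:,:,::-1])
E
```

```text
above 23.46 w 0.0273 gf 59.2 p [0.5317 0.0386 0.1515] f [-0.89 -1.41 -2.52]
in False 25.37 w 0.0274 gf 59.2 p [0.5319 0.0388 0.0518] f [-0.35  0.47 -2.72]
seat True 25.84 w 0.0274 gf 60.1 p [0.5319 0.0389 0.0435] f [-0.72 -0.08  6.35]
```

The book is seated at exactly the bed height (+12 mm). Next I'll release it, then push the handle from behind with the closed fingers, which gives low force and no grip, while logging the tangential force.

```bash
cat >push.py <<'E'
from h import *
from cell import r
Z=.105-D; T0=np.arctan2(.0165,-.0585)  # start handle angle (world)
tan=lambda a:np.array([np.sin(a),-np.cos(a),0])
def pose(th,back=0.):
    psi=min(th,2.65);n=tan(psi)
    p=hub+.06*np.array([np.cos(th),np.sin(th),0])-(.020+back)*n;p[2]=Z
    return p,quat(psi)
def force(k=6):
    a=[]
    for _ in range(k):r.hold(.01);a.append(r.get_ft_force())
    return np.mean(a,0)
E
python3 - <<'E'
from push import *
# IK feasibility of the sweep
q=[];
for th in np.arange(T0,T0-3.9,-.3):
    p,o=pose(th);s=r.solve_ik(p,o);q.append(None if s is None else (round(s[0],2),round(s[5],2)))
print(q)
r.ungrasp();r.hold(.2);g=gap.copy();g[2]=.175;r.move_straight(g,max_speed=.2);st(r,"released")
r.gripper_close()
p,o=pose(T0,.025);p[2]=.175;r.movep(p,o);p[2]=Z
print(r.move_straight(p,max_speed=.12,contact_N=8));r.hold(.2);f0=force(10);st(r,"beside");print(f0)
p,o=pose(T0,-.006);print(r.move_straight(p,max_speed=.02,contact_N=2.5))
st(r,"touch");pt=pose(T0)[0];print("advance past predicted",(r.get_tool_pos()-pt)@tan(2.65))
np.save("f0.npy",f0);s=r.snapshot("top");cv2.imwrite("pics/top8.png",s["color"][:,:,::-1])
E
```

```text
[(np.float64(0.25), np.float64(-2.4)), (np.float64(0.28), np.float64(-2.28)), (np.float64(0.31), np.float64(-1.96)), (np.float64(0.33), np.float64(-1.64)), (np.float64(0.34), np.float64(-1.33)), (np.float64(0.34), np.float64(-1.03)), (np.float64(0.32), np.float64(-0.74)), (np.float64(0.3), np.float64(-0.46)), (np.float64(0.28), np.float64(-0.19)), (np.float64(0.25), np.float64(0.08)), (np.float64(0.22), np.float64(0.35)), (np.float64(0.19), np.float64(0.62)), (np.float64(0.16), np.float64(0.89))]
released 27.55 w 0.0852 gf 0.0 p [0.5312 0.0388 0.1738] f [ 0.97 -0.2  -0.07]
False
beside 30.45 w -0.0002 gf 0.0 p [0.4467 0.1333 0.0676] f [-0.54  0.34  0.27]
[0.05982295 0.01402342 0.12458584]
False
touch 32.15 w -0.0001 gf 0.2 p [0.4611 0.1606 0.0673] f [-0.34 -0.33 -0.66]
advance past predicted 0.005993915268501058
```

```bash
cat >sweep.py <<'E'
from push import *
import sys
a,b,stop=float(sys.argv[1]),float(sys.argv[2]),int(sys.argv[3]);f0=np.load("f0.npy");pk=0;low=0;out=[]
x=a
while x<b-1e-6:
    x+=.1;p,o=pose(T0-x);r.move_straight(p,rot=o,max_speed=.04);f=force(4)-f0
    F=-f@tan(T0-x);rad=f@np.array([np.cos(T0-x),np.sin(T0-x),0]);pk=max(pk,F);out.append((round(x,2),round(F,1),round(rad,1)))
    low=low+1 if (pk>5.5 and F<3.2) else 0
    if stop and low>=2:break
print(out);st(r,"end")
s=r.snapshot("top");cv2.imwrite(f"pics/top_{x:.2f}.png",s["color"][:,:,::-1])
E
python3 sweep.py .05 1.05 0
```

```text
[(0.15, np.float64(0.6), np.float64(-0.1)), (0.25, np.float64(-0.0), np.float64(0.6)), (0.35, np.float64(-0.2), np.float64(-0.4)), (0.45, np.float64(0.0), np.float64(0.1)), (0.55, np.float64(0.1), np.float64(-0.3)), (0.65, np.float64(-0.2), np.float64(0.3)), (0.75, np.float64(0.1), np.float64(0.4)), (0.85, np.float64(-0.6), np.float64(0.0)), (0.95, np.float64(-0.1), np.float64(-0.3)), (1.05, np.float64(0.3), np.float64(-0.1))]
end 35.55 w -0.0002 gf 0.0 p [0.4914 0.2099 0.0673] f [-1.2  -0.42 -0.68]
```

```bash
python3 - <<'E'
from push import *
s=r.snapshot("scene");g=cv2.cvtColor(s["color"],cv2.COLOR_RGB2GRAY);g0=cv2.cvtColor(d["scene"]["color"],cv2.COLOR_RGB2GRAY)
cv2.imwrite("pics/s9.png",s["color"][:,:,::-1])
V=s["view"];K=s["intrinsics"]
def px(p):c=V[:3,:3]@p+V[:3,3];return (K@c/c[2])[:2]
for x in(0,1.05):
    th=T0-x;h=hub+.06*np.array([np.cos(th),np.sin(th),0])
    for z in(.085,.11,.13):
        u,v=px(np.r_[h[:2],z]).round().astype(int);print(x,z,(u,v),"now",g[v-1:v+2,u-1:u+2].mean().round(),"before",g0[v-1:v+2,u-1:u+2].mean().round())
t=r.get_tool_pos();print("tip px",px(t+[0,0,D]))
print(g[250:312:3,370:460:3])
E
```

```text
0 0.085 (np.int64(419), np.int64(280)) now 139.0 before 15.0
0 0.11 (np.int64(421), np.int64(271)) now 23.0 before 17.0
0 0.13 (np.int64(423), np.int64(265)) now 29.0 before 38.0
1.05 0.085 (np.int64(423), np.int64(305)) now 15.0 before 83.0
1.05 0.11 (np.int64(425), np.int64(297)) now 15.0 before 134.0
1.05 0.13 (np.int64(427), np.int64(290)) now 78.0 before 136.0
tip px [428.94236369 291.0660817 ]
[[ 26  77 142 139 137 137 139 138 137 137 136 118  30  28  31  37  28  18
   17  20  27  21  17  18  17  27  18  22  18  21]
 [ 25  96 141 140 139 137 138 140 141 138 138 126  42  24  29  48  31  21
   16  20  22  17  20  22  15  19  27  26  22  21]
 [ 51 102 140 140 141 138 139 140 141 138 138 141  99  23  29  34  29  20
   23  23  27  23  20  17  21  15  24  20  27  23]
 [ 72  69  89 137 139 140 138 141 142 140 134 136 138  53  24  24  23  20
   16  19  23  24  17  19  23  23  24  16  17  20]
 [ 71  61  76 136 137 134 137 136 138 138 141 137 139 106  28  30  21  22
   16  17  15  22  24  22  19  30  26  21  21  21]
 [ 58  44  88 138 139 140 142 139 137 140 138 137 139 139  69  19  40  2
[... 1228 characters left out ...]
 80  85  85  86 111  93
   14  12  32 106 133 143 141 138 141 141 140 142]
 [ 89 101 106 105 104  76  35  46  49  49  50  53  54  66  77  84  85  35
   12  19  73 142 141 143 141 140 139 142 138 142]
 [101 106 104 104 104  99  47  36  35  39  41  51  51  48  52  64  71  20
   20  16 111 145 140 138 139 139 139 139 141 143]
 [105 105 105 106 103  99  75  67  70  97  75  43  39  50  54  51  38  19
   18  23 101 131 144 142 142 141 139 138 137 137]
 [106 106 103 105 104  89  95  99  98  95 107 101  78  45  41  51  40  13
   13  46  93  89 122 140 139 138 139 140 140 138]
 [104 106 104 106 106 106 100  95  98 105 106 105 107  84  71  41  39  37
   36  79  82  73 129 139 137 140 140 140 138 140]]
```

The crank has followed: the old handle location is empty and the handle is at the predicted place, in the near-frictionless idle part. I'll continue, stopping once the force has peaked and then dropped.

```bash
python3 sweep.py 1.05 3.65 1
```

```text
[(1.15, np.float64(0.0), np.float64(0.1)), (1.25, np.float64(0.0), np.float64(-0.1)), (1.35, np.float64(0.4), np.float64(-0.0)), (1.45, np.float64(5.4), np.float64(-0.1)), (1.55, np.float64(7.3), np.float64(-0.2)), (1.65, np.float64(7.6), np.float64(0.1)), (1.75, np.float64(7.6), np.float64(0.1)), (1.85, np.float64(6.1), np.float64(0.3)), (1.95, np.float64(5.1), np.float64(0.1)), (2.05, np.float64(3.1), np.float64(0.1)), (2.15, np.float64(2.6), np.float64(0.0))]
end 39.41 w 0.0 gf 1.3 p [0.5576 0.2111 0.0673] f [-1.22  1.86 -0.22]
```

```bash
python3 sweep.py 2.15 2.25 0; python3 - <<'E'
from push import *
f0=np.load("f0.npy");x=2.25
# back off 4 mm, see whether the handle follows (rise) or stays (dwell), then re-find it
p,o=pose(T0-x,.006);r.move_straight(p,rot=o,max_speed=.04);r.hold(.5);print("backed F",-(force()-f0)@tan(T0-x))
p,o=pose(T0-x,-.003);print(r.move_straight(p,rot=o,max_speed=.015,contact_N=1.6),"at back=",(pose(T0-x)[0]-r.get_tool_pos())@tan(T0-x),"F",-(force()-f0)@tan(T0-x));st(r,"")
E
```

```text
[(2.25, np.float64(2.9), np.float64(-0.1))]
end 39.8 w 0.0003 gf 1.3 p [0.5629 0.2076 0.0673] f [-1.76  1.5  -0.28]
backed F -0.29468002438418756
True at back= -0.0002040464915694478 F 0.24011223936445736
 41.21 w 0.0001 gf 0.0 p [0.5627 0.2074 0.0667] f [-0.79  0.85  0.59]
```

Force is steady at 2.6–2.9 N, and the handle stayed put when I backed off, so the follower is in the dwell. I'll retreat, check that the crank stays still, and hand in.

```bash
python3 - <<'E'
from push import *
p,o=pose(T0-2.25,.02);r.move_straight(p,rot=o,max_speed=.08)
p[2]=.2;r.move_straight(p,max_speed=.12);r.movep([.40,.30,.25],o)
a=r.snapshot("scene")["color"].astype(int);r.hold(1.5);b=r.snapshot("scene")["color"].astype(int)
print("motion diff press",np.abs(a-b)[230:370,300:440].mean(),"ref",np.abs(a-b)[400:470,200:400].mean());st(r,"end")
print(r.hand_in())
E
```

```text
motion diff press 1.3842006802721087 ref 1.116047619047619
end 45.21 w -0.0002 gf 0.0 p [0.4  0.3  0.25] f [-0.62 -0.16  0.35]
the job is handed in; nothing more can be done
None
```

The book stands spine up in the press, the crank is in the cam's dwell and holding on its own, and the job was handed in at 45 s with nothing touched; the judge returned no verdict, and clamp force was not measured (steady 2.6–2.9 N handle drag, handle stayed put when let go).

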